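# Close a two-part moulding form on the bench turntable and hold it shut

### The arm

A 7-joint arm with a two-finger parallel gripper is mounted at the origin on the work surface. World frame = base frame: x ahead of the robot, y to its left, z up, the work surface at z = 0. Lengths are in m, angles in rad, forces in N, time in s.
With the tool pointing down it reaches from about 0.425 to 0.825 m from the base axis. Payload 3.6 kg.
Tool frame: the origin (TCP) lies at the very end of the fingers, on their centre line; the grasp point (between the pads) lies 19 mm behind it; z points along the fingers, y is the line along which they close (so a half turn about z gives the same grasp; the last joint's range is limited). The gripper opens to 93 mm and grips with 3 to 60 N. Pads are 15 mm wide; open, the fingers measure 128 mm over their backs; the gripper's body (75 mm by 188 mm) begins 65 mm behind the grasp point.
Start: joints at [-1.185, 0.615, -0.013, 1.423, 0.008, 1.103, -0.04], TCP at [0.26, 0.596, 0.219] pointing down, gripper open.
Joint ranges: [-3.12, 3.12], [-0.3, 2.06], [-1.34, 1.32], [0.26, 2.42], [-1.36, 4.5], [0.01, 1.98], [-2.84, 2.84]. Speed limits (rad/s): [2.79, 2.79, 3.14, 3.14, 3.14, 3.14, 3.14].

### API

Orientations are given as a unit quaternion [w, x, y, z].
In Python, from station import bot gives the robot as it stands.
- The arm moves only by the shell command python3 -m crank 'ROWS' [FORCE]. ROWS is JSON, a list of rows, each a list of 7 numbers: the closure in counts, from 0 (fully open) to 255 (shut), then the shift along the tool's x, y, z in units of 40 mm (1.0 is 40 mm), then the turn, a rotation vector about the tool's x, y, z in units of 6 degrees (1.0 is 6 degrees). In form: [[jaw, x, y, z, ax, ay, az], ...]. A call has 1 to 12 rows; each row is the pose to reach, as a shift and turn from the pose commanded when the call began, along the tool's axes at that moment; what a row does not reach only later rows make up. A row lasts 1/12 s, in which the tool goes at most 41.7 mm and 7.16 degrees, less where a joint would pass 70% of its speed; a pose out of reach is approached as far as the arm can. A call with a gripper value outside its range is refused whole. The fingers move at their own pace and stop on an object; FORCE is the grip in N (left out, the last holds). Time passes only in rows, so rows that repeat a pose let the fingers close. It gives the time, the measured TCP pose, the force, the opening and the grip force at its end, in the units of the state.
- bot.state(): the state, without advancing time (a new reading comes with each control period).
- bot.camera(name): name is "side" or "top"; returns a dict with "color" (400x640x3 uint8, red, green, blue), "range_z" (400x640 float32, m along the optical axis (not along the pixel's ray), 0 where there is no reading), "mtx" (3x3 intrinsics, pixels), "position" and "orientation" of the camera in the world. Camera axes: x right, y up, looking along -z (the intrinsics and any distortion apply to the point x, -y, -z); pixel columns grow to the right and rows downward; lengths in m; the calibration is good to about 2 mm. A picture is of the moment at which its call begins.
- bot.sign_off(): hands the job in; it is judged then, once.
The state is a dict: "time_s": time; "joint_pos": joint angles; "dq": joint speeds; "effort": joint torques, N m; "position": TCP position; "orientation": TCP orientation; "force": force on the tool from outside, world axes, zero at the start; "moment": the same for the moment, N m; "opening": finger opening in m; "grip_force": force on a finger pad.
Only numpy, scipy, OpenCV 4.12 (cv2) and the standard library are available. Lean on these libraries where they do the work, as an engineer would, in place of code of your own. Each camera call takes 0.05 s, during which the arm holds its last target. There are 200 camera calls.

### The job

Swing the turntable by its upright post, counterclockwise seen from above, round to its stop. Then take the long top half of the moulding form by its rib, fit it the right way round over the two dowels of the bottom half standing on the turntable, press it down against the sprung core until the halves meet face to face, and finish while still holding it pressed shut. Keep the turntable at its stop, and leave the short top half and the other things on the bench where they are.

Things in the scene. Friction and masses are not known exactly. Their poses are not given: they have to be found in the camera images.
- turntable (a joint): Angle (rad) of the plywood turntable disc (radius 125 mm, 16 mm thick, top 30 mm above the bench) on its fixed base; grows counterclockwise seen from above. Starts somewhere between 0 and 0.9, its stop is at 1.5. Stiff bearing: it stays where it is left; about 3 N at the post turns it.
- post_top (a point): Top centre of the turntable's plain upright steel post: 16 mm diameter, stands 110 mm from the axis, rises 66 mm above the disc (top 96 mm above the bench). It carries no knob, so it can turn between the fingers.
- lower_half (a point): Bottom half, fixed on the turntable: light wood block 130 x 70 x 24 mm (x, y, z) with a 36 mm wide nose standing out 17 mm at its -x end. Origin: centre of its underside, on the turning axis, 30 mm above the bench; +x points to the post. Its upper face is 54 mm above the bench. Two upright steel dowels at x = +48 (thick) and -48 mm (thin), 29 mm tall above that face, the last 9 mm tapered.
- big_dowel (a point): Centre of the top of the thick dowel (14 mm diameter, tapering to 6 mm at the top), 83 mm above the bench, at the post end.
- small_dowel (a point): Centre of the top of the thin dowel (10 mm diameter, tapering to 4.5 mm), 83 mm above the bench, at the nose end.
- core (a joint): How far (m) the sprung aluminium core (60 x 40 mm) in the middle of the bottom half is pressed down: 0 standing 8 mm proud of the parting face, 0.008 flush. Its spring takes about 6 N to start and 14 N to be flush; the top half's own weight does not press it down, and it pushes the halves 8 mm apart when let go.
- upper_half: Long top half, loose, face down: light wood plate 130 x 70 x 18 mm (x, y, z), 36 mm wide nose standing out 17 mm at its -x end, about 0.22 kg. Centred on top is a dark rib to hold: 50 mm along x, 20 mm along y, 40 mm high. Origin: centre of its underside. In place, nose lies over nose and its x axis along the bottom half's; shut, its origin is 54 mm above the bench (z = 24 mm in the bottom half's frame).
- big_hole (a point): Centre, at the underside, of the top half's large through hole (16.5 mm diameter), 48 mm from the origin along +x; goes over the thick dowel.
- small_hole (a point): Centre, at the underside, of the top half's small through hole (12.5 mm diameter), 48 mm from the origin along -x (nose end); goes over the thin dowel.
- rib_top (a point): Centre of the top of the long top half's rib, 58 mm above its underside.
- short_half: Another form's top half, to be left alone: plate 100 x 70 x 18 mm without a nose, same rib, two equal 12.5 mm holes. The long and the short half may have changed places. Origin: centre of its underside.
- tin: Small steel tin, 42 mm diameter, 36 mm high, bystander. Origin: centre of its underside.
- mug: Black mug, 80 mm diameter, 85 mm high, bystander. Origin: centre of its underside.
- mallet: Wooden mallet lying down, head 60 mm diameter, bystander. Origin: under the inner face of its head, at bench level.
- awl: Wood-handled awl lying down, 150 mm long, bystander. Origin: under its middle.
- jar: Amber jar, 64 mm diameter, 75 mm high, bystander. Origin: centre of its underside.
- creaser_block: Dark wood block 90 x 45 x 30 mm with three short metal tools standing in it (75 mm high in all), bystander. Origin: centre of its underside.
Things that resemble listed ones, but are neither listed nor needed, are in the scene too. Leave any green or orange look-alike of the upper_half alone.

How it is judged:
On the way, in this order (a step that is already met when the one before it is completed fails the run):
1. the turntable is at its stop while the long top half is still off the form (value of joint turntable above 1.46 rad and horizontal distance between upper_half and lower_half above 0.1 m), for 0.2 s.
2. the long top half is on both dowels and pressed shut (horizontal distance between big_hole and big_dowel below 0.003 m and horizontal distance between small_hole and small_dowel below 0.003 m and angle between upper_half's own z axis and vertical below 0.04 rad and z of upper_half in the frame of lower_half below 0.026 m), for 0.2 s.
At the end, for the whole second after the job is handed in: Turntable at its stop (within 0.04 rad); the long top half over both dowels (each hole within 3 mm of its dowel, tilt under 0.04 rad), shut to within 2 mm of face to face with the core pressed in, at rest, and the robot still pressing on it (more than 3 N) (all of step 2 and value of joint turntable above 1.46 rad and z of upper_half in the frame of lower_half above 0.021 m and value of joint core above 0.006 m and contact force between any of the fingers, the arm and upper_half above 3 N and linear speed of upper_half below 0.02 m/s); the arm keeps its last pose, push and grip.
It fails at once if the short top half is pushed more than 30 mm from its place (distance of short_half from where it was at the start of the episode above 0.03 m).
It fails at once if another thing on the bench is pushed more than 30 mm from its place (distance of any of tin, mug, mallet, awl, jar, creaser_block from where it was at the start of the episode above 0.03 m).
It also fails if it takes over 64 s, if anything falls off the work surface, if the arm or the gripper's body presses on something with over 40 N, if the wrist force passes 120 N, or if a joint passes its speed limit or range.

## Working session

There is one attempt and no reset: what is moved stays moved. The work goes in short steps, Python scripts to look and compute and a shell command to move; the robot and the scene stay as the last step left them, time stands still between calls to the robot, and variables do not carry over. Pictures are saved under pics/ and viewed, at most 10 in all, crops included, and the job is handed in when it is done.

```bash
ls; mkdir -p pics; cat > h.py <<'E'
import numpy as np,cv2
from scipy.spatial.transform import Rotation as R
from station import bot
def Rq(q): return R.from_quat([q[1],q[2],q[3],q[0]])
def cloud(c):
    """world xyz per pixel from range_z"""
    d=c["range_z"]; K=np.array(c["mtx"]); h,w=d.shape
    u,v=np.meshgrid(np.arange(w),np.arange(h))
    P=np.stack([(u-K[0,2])/K[0,0]*d,-(v-K[1,2])/K[1,1]*d,-d],-1)
    return P@Rq(c["orientation"]).as_matrix().T+np.array(c["position"])
def ray(c,u,v,z):
    K=np.array(c["mtx"]); r=Rq(c["orientation"]).apply([(u-K[0,2])/K[0,0],-(v-K[1,2])/K[1,1],-1]); p=np.array(c["position"])
    return p+r*(z-p[2])/r[2]
def move(tgt,yaw=None):
    """units for the crank to reach world tgt, from the measured pose"""
    s=bot.state(); r=Rq(s["orientation"]); return r.inv().apply(np.array(tgt)-s["position"])/.04
E
python3 - <<'E'
from h import *
s=bot.state(); print({k:np.round(v,3) for k,v in s.items()})
for n in("top","side"):
    c=bot.camera(n); print({k:(np.round(v,3).tolist() if k not in("color","range_z") else v.shape) for k,v in c.items()}, (c["range_z"]>0).mean())
    np.savez(f"{n}0.npz",**c); cv2.imwrite(f"pics/{n}0.png",c["color"][...,::-1])
E
```

```text
pics
{'time_s': np.float64(0.0), 'joint_pos': array([-1.186,  0.616, -0.013,  1.425,  0.008,  1.103, -0.04 ]), 'dq': array([ 0.   , -0.   , -0.   ,  0.   , -0.   ,  0.001, -0.   ]), 'effort': array([ 0.0000e+00, -4.5893e+01,  2.0900e-01, -1.6574e+01, -6.1000e-02,
        2.0000e-02,  0.0000e+00]), 'position': array([0.26 , 0.595, 0.218]), 'orientation': array([-0.   ,  0.204,  0.979, -0.001]), 'force': array([-0.435, -0.248,  0.538]), 'moment': array([ 0.013,  0.035, -0.048]), 'grip_force': np.float64(0.0), 'opening': np.float64(0.093)}
{'color': (400, 640, 3), 'range_z': (400, 640), 'mtx': [[384.648, 0.0, 321.157], [0.0, 384.648, 204.104], [0.0, 0.0, 1.0]], 'position': [0.357, 0.24, 1.419], 'orientation': [0.705, 0.056, -0.057, -0.704]} 0.9960859375
{'color': (400, 640, 3), 'range_z': (400, 640), 'mtx': [[414.633, 0.0, 318.685], [0.0, 414.633, 202.853], [0.0, 0.0, 1.0]], 'position': [0.216, -0.587, 0.78], 'orientation': [0.88, 0.428, -0.081, -0.187]} 0.99590234375
```

View pics/top0.png

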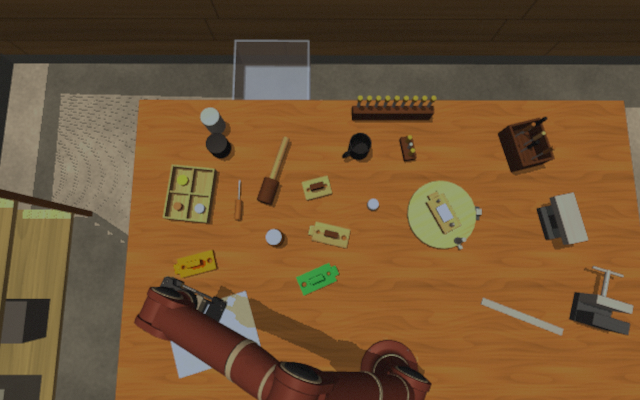

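View pics/side0.png

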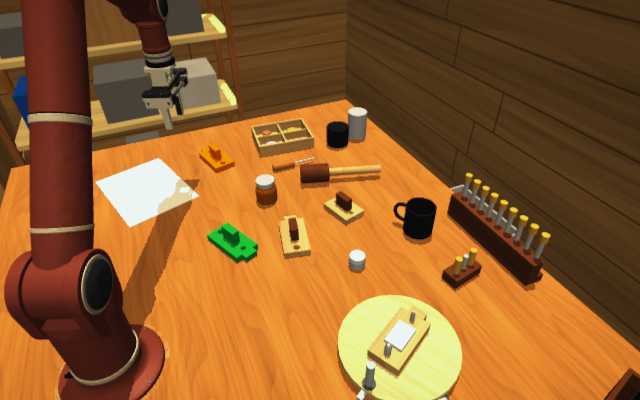

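The top view shows the disc at about (442,214), the post at (460,241), the long half at (330,235) with its nose to the left, and the short half at (317,188). In the side view the long half is at (294,236) and the post at (370,370).

```bash
python3 - <<'E'
from h import *
for n in("top","side"):
    c=dict(np.load(f"{n}0.npz")); P=cloud(c); Z=P[...,2]
    hsv=cv2.cvtColor(c["color"],cv2.COLOR_RGB2HSV)
    def comps(m,lab,win,amin=6):
        x0,x1,y0,y1=win; k=np.zeros_like(m); k[y0:y1,x0:x1]=m[y0:y1,x0:x1]
        N,L,S,C=cv2.connectedComponentsWithStats(k.astype(np.uint8))
        for i in range(1,N):
            if S[i,4]<amin: continue
            q=P[L==i]; r=cv2.minAreaRect((q[:,:2]*1000).astype(np.float32))
            print(n,lab,S[i,4],C[i].round(1),q.mean(0).round(4),"z",np.percentile(Z[L==i],[5,95]).round(3),"rect",np.round(r[0]),np.round(r[1]),round(r[2],1))
    w1=(290,360,215,260) if n=="top" else (265,325,205,265)
    comps((Z>.010)&(Z<.03),"long plate",w1); comps(Z>.045,"long rib",w1)
    w2=(400,500,170,260) if n=="top" else (330,470,285,400)
    comps((Z>.022)&(Z<.038),"disc",w2,100); comps((Z>.045)&(Z<.059),"lower",w2,30); comps((Z>.0595)&(Z<.066),"core",w2,20); comps(Z>.07,"tall",w2,2)
    comps(Z>.085,"post",w2,2)
E
python3 - <<'E'
import numpy as np,cv2
a=np.load("top0.npz")["color"][...,::-1]; b=np.load("side0.npz")["color"][...,::-1]
i=np.hstack([cv2.resize(a[165:265,395:495],(400,400),interpolation=3),cv2.resize(a[200:275,295:370],(400,400),interpolation=3)])
cv2.imwrite("pics/crop0.png",i)
E
```

```text
top long plate 618 [329.2 234.5] [0.4707 0.2072 0.0172] z [0.012 0.022] rect [472. 209.] [146.  70.] 77.2
top long rib 84 [331.  233.9] [0.4685 0.2019 0.0731] z [0.052 0.062] rect [417. 213.] [ 49. 129.] 77.8
top disc 2816 [441.6 215. ] [ 0.5419 -0.2027  0.0292] z [0.024 0.034] rect [ 545. -203.] [247. 249.] 58.1
top lower 570 [442.3 211.8] [ 0.5499 -0.1981  0.0532] z [0.048 0.058] rect [ 553. -200.] [147.  73.] 28.4
top core 128 [444.6 212.6] [ 0.5454 -0.2034  0.0623] z [0.06  0.065] rect [ 545. -205.] [60. 44.] 30.6
top tall 6 [439.  200.5] [ 0.5865 -0.1802  0.0787] z [0.074 0.085] rect [ 587. -181.] [5. 7.] 14.0
top tall 2 [441.5 207.5] [0.3567 0.2398 1.4187] z [1.419 1.419] rect [357. 240.] [0. 0.] 0.0
top tall 14 [452.5 224.5] [ 0.5015 -0.2242  0.0766] z [0.071 0.082] rect [ 502. -224.] [10. 10.] 85.7
top tall 29 [462.5 239.8] [ 0.4472 -0.2518  0.0886] z [0.071 0.099] rect [ 447. -253.] [14. 14.] 51.2
top post 2 [441.5 207.5] [0.3567 0.2398 1.4187] z [1.419 1.419] rect [357. 240.] [0. 0.] 0.0
top post 20 [463.5 239.5] [ 0.4478 -0.253   0.0947] z [0.088 0.099] rect [ 448. -254.] 
[... 554 characters left out ...]
535 [399.6 334.2] [ 0.5446 -0.2023  0.0626] z [0.06  0.065] rect [ 546. -201.] [62. 40.] 27.7
side tall 26 [412.3 313.8] [ 0.5867 -0.1802  0.0776] z [0.071 0.084] rect [ 587. -180.] [6. 8.] 55.0
side tall 2 [348.5 323.5] [ 0.2155 -0.587   0.7805] z [0.78 0.78] rect [ 216. -587.] [0. 0.] 0.0
side tall 53 [387.6 347.2] [ 0.5017 -0.2254  0.0776] z [0.071 0.084] rect [ 503. -225.] [11. 13.] 79.0
side tall 121 [369.9 368. ] [ 0.4447 -0.2573  0.0953] z [0.074 0.098] rect [ 331. -414.] [415.  15.] 54.1
side post 2 [348.5 323.5] [ 0.2155 -0.587   0.7805] z [0.78 0.78] rect [ 216. -587.] [0. 0.] 0.0
side post 86 [370. 366.] [ 0.4444 -0.2575  0.1023] z [0.087 0.098] rect [ 337. -419.] [415.  15.] 56.3
```

View pics/crop0.png

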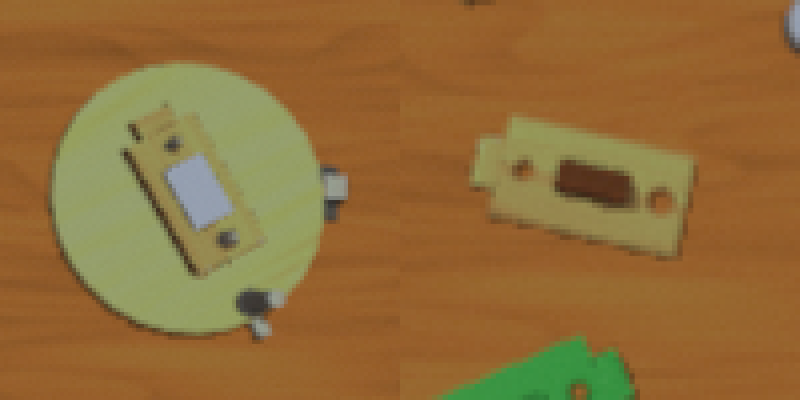

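The crop confirms it: the nose end of the bottom half is at upper left, the thick dowel is by the post, and the long half's nose is to the left (+y). A block at (478,212) beside the disc is probably the stop. I'll check its height and plan the approach to the post.

```bash
cat >> h.py <<'E'
def rows(jaw,tg,rep=1):
    """tg: list of (x,y,z,yaw_deg of tool y axis), tool down; print rows from the present pose"""
    s=bot.state(); r=Rq(s["orientation"]); p=np.array(s["position"])
    out=[]
    for x,y,z,a in tg:
        a=np.radians(a); ty=np.array([np.cos(a),np.sin(a),0]); tz=np.array([0,0,-1.]); M=np.stack([np.cross(ty,tz),ty,tz],1)
        out.append([jaw]+np.round(np.r_[r.inv().apply(np.array([x,y,z])-p)/.04,np.degrees((r.inv()*R.from_matrix(M)).as_rotvec())/6],2).tolist())
    print(str(out))
def st():
    s=bot.state(); ty=Rq(s["orientation"]).apply([0,1,0]); z=Rq(s["orientation"]).apply([0,0,1])
    print("t",s["time_s"],"p",np.round(s["position"],4),"yaw",np.degrees(np.arctan2(ty[1],ty[0])).round(2),"z",z.round(3),"F",np.round(s["force"],1),"M",np.round(s["moment"],2),"open",round(float(s["opening"]),4),"grip",round(float(s["grip_force"]),1),"j",np.round(s["joint_pos"],2))
E
python3 - <<'E'
from h import *
for n,w in(("top",(455,488,195,260)),("side",(355,470,360,400))):
    c=dict(np.load(f"{n}0.npz")); P=cloud(c); hsv=cv2.cvtColor(c["color"],cv2.COLOR_RGB2HSV)
    m=np.zeros((400,640),bool); m[w[2]:w[3],w[0]:w[1]]=1; m&=(hsv[...,1]<70)&(hsv[...,2]>100)
    N,L,S,C=cv2.connectedComponentsWithStats(m.astype(np.uint8))
    for i in range(1,N):
        if S[i,4]>5: q=P[L==i]; print(n,C[i].round(),S[i,4],np.median(q,0).round(3),q[:,2].max().round(3))
st(); rows(90,[(.45,.35,.22,20),(.5,.0,.22,-30),(.447,-.253,.2,-62.7)])
E
```

```text
top [478. 211.] 41 [ 0.557 -0.34   0.025] 0.033
top [464. 239.] 16 [ 0.449 -0.254  0.096] 0.101
top [460. 246.] 16 [ 0.429 -0.263  0.025] 0.036
side [371. 373.] 153 [ 0.448 -0.258  0.081] 0.78
side [363. 381.] 14 [ 0.44  -0.247  0.034] 0.037
side [361. 395.] 71 [ 0.428 -0.264  0.025] 0.028
side [444. 398.] 24 [ 0.563 -0.33   0.026] 0.03
t 0.1 p [0.2599 0.595  0.2176] yaw 66.41 z [-0.001 -0.002 -1.   ] F [-0.6  0.9 -0.1] M [ 0.   -0.02  0.01] open 0.0929 grip 0.0 j [-1.19  0.62 -0.01  1.42  0.01  1.1  -0.04]
[[90, -6.81, -3.71, -0.05, -0.02, 0.01, 7.73], [90, -11.45, -11.23, -0.03, -0.02, 0.02, 16.07], [90, -12.77, -17.56, 0.48, -0.01, 0.03, 21.52]]
```

```bash
python3 -m crank '[[90,-6.8,-3.7,0,0,0,7.7],[90,-6.8,-3.7,0,0,0,7.7],[90,-6.8,-3.7,0,0,0,7.7],[90,-6.8,-3.7,0,0,0,7.7],[90,-6.8,-3.7,0,0,0,7.7],[90,-6.8,-3.7,0,0,0,7.7],[90,-6.8,-3.7,0,0,0,7.7],[90,-6.8,-3.7,0,0,0,7.7],[90,-6.8,-3.7,0,0,0,7.7],[90,-11.5,-11.2,0,0,0,16],[90,-11.5,-11.2,0,0,0,16],[90,-11.5,-11.2,0,0,0,16]]' 8; python3 - <<'E'
from h import *
st(); rows(90,[(.5,.0,.22,-30),(.447,-.253,.2,-62.7)])
E
```

```text
time_s: 1.1
position: [0.4677, 0.2278, 0.2182]
orientation: [-0.001, 0.716, 0.698, -0.0]
force: [0.7, -1.0, 0.1]
opening: 0.0603
grip_force: 0.0
t 1.1 p [0.4677 0.2278 0.2182] yaw -1.39 z [-0.001  0.001 -1.   ] F [ 0.7 -1.   0.1] M [-0.13  0.04 -0.07] open 0.0603 grip 0.0 j [-0.72  0.43  0.33  1.8  -0.17  0.94 -0.34]
[[90, -5.67, 0.95, -0.05, -0.01, -0.0, 4.77], [90, -12.03, -0.22, 0.45, -0.01, 0.0, 10.22]]
```

```bash
python3 -m crank '[[90,-5.7,0.95,0,0,0,4.8],[90,-5.7,0.95,0,0,0,4.8],[90,-5.7,0.95,0,0,0,4.8],[90,-5.7,0.95,0,0,0,4.8],[90,-12,-0.2,0.45,0,0,10.2],[90,-12,-0.2,0.45,0,0,10.2],[90,-12,-0.2,0.45,0,0,10.2],[90,-12,-0.2,0.45,0,0,10.2],[90,-12,-0.2,0.45,0,0,10.2],[90,-12,-0.2,0.45,0,0,10.2],[90,-12,-0.2,0.45,0,0,10.2],[90,-12,-0.2,0.45,0,0,10.2]]'; python3 - <<'E'
from h import *
st(); rows(90,[(.4475,-.2535,.2,-62.7),(.4475,-.2535,.055,-62.7)])
E
```

```text
time_s: 2.1
position: [0.4491, -0.2553, 0.2005]
orientation: [0.001, 0.972, 0.237, -0.0]
force: [-0.0, -0.7, 0.7]
opening: 0.0604
grip_force: 0.0
t 2.1 p [ 0.4491 -0.2553  0.2005] yaw -62.61 z [-0.    -0.002 -1.   ] F [-0.  -0.7  0.7] M [-0.06  0.13 -0.06] open 0.0604 grip 0.0 j [ 0.04  0.49  0.64  1.84 -0.36  0.92 -0.24]
[[90, -0.01, -0.06, 0.01, 0.01, 0.01, 0.02], [90, -0.01, -0.06, 3.64, 0.01, 0.01, 0.02]]
```

```bash
python3 -m crank '[[90,0,-0.05,1,0,0,0],[90,0,-0.05,2,0,0,0],[90,0,-0.05,2.7,0,0,0],[90,0,-0.05,3.2,0,0,0],[90,0,-0.05,3.6,0,0,0],[90,0,-0.05,3.6,0,0,0],[200,0,-0.05,3.6,0,0,0],[255,0,-0.05,3.6,0,0,0],[255,0,-0.05,3.6,0,0,0],[255,0,-0.05,3.6,0,0,0],[255,0,-0.05,3.6,0,0,0],[255,0,-0.05,3.6,0,0,0]]' 8; python3 - <<'E'
from h import *
st()
ax=np.array([.545,-.2025])
rows(255,[(*(ax+.110*np.array([np.cos(a),np.sin(a)])),.055,np.degrees(a)+90) for a in np.radians(np.arange(-148,-85,5.5))])
E
```

```text
time_s: 3.1
position: [0.4494, -0.2505, 0.0573]
orientation: [0.0, 0.971, 0.238, 0.001]
force: [-0.1, -0.3, 0.2]
opening: 0.025
grip_force: 0.0
t 3.1 p [ 0.4494 -0.2505  0.0573] yaw -62.47 z [ 0.001 -0.001 -1.   ] F [-0.1 -0.3  0.2] M [-0.05  0.09  0.04] open 0.025 grip 0.0 j [ 0.16  0.69  0.48  1.99 -0.55  0.59 -0.08]
[[255, -0.07, 0.26, 0.06, 0.01, -0.01, -0.74], [255, -0.03, 0.52, 0.06, 0.01, -0.01, -1.66], [255, 0.02, 0.77, 0.06, 0.01, -0.01, -2.58], [255, 0.11, 1.02, 0.06, 0.01, -0.01, -3.49], [255, 0.21, 1.27, 0.06, 0.01, -0.01, -4.41], [255, 0.34, 1.5, 0.06, 0.01, -0.0, -5.33], [255, 0.49, 1.71, 0.06, 0.01, -0.0, -6.24], [255, 0.66, 1.92, 0.06, 0.01, -0.0, -7.16], [255, 0.85, 2.1, 0.06, 0.01, -0.0, -8.08], [255, 1.06, 2.26, 0.06, 0.01, -0.0, -8.99], [255, 1.28, 2.41, 0.06, 0.01, -0.0, -9.91], [255, 1.51, 2.53, 0.06, 0.01, -0.0, -10.83]]
```

```bash
python3 -m crank '[[255,0,0,0,0,0,0],[255,0,0,0,0,0,0],[255,0,0,0,0,0,0],[255,0,0,0,0,0,0]]' 8; python3 -m crank '[[255,-0.04,0.13,0,0,0,-0.4],[255,-0.05,0.26,0,0,0,-0.8],[255,-0.05,0.39,0,0,0,-1.2],[255,-0.03,0.52,0,0,0,-1.7],[255,0,0.65,0,0,0,-2.1],[255,0.02,0.77,0,0,0,-2.6],[255,0.06,0.9,0,0,0,-3],[255,0.11,1.02,0,0,0,-3.5],[255,0.16,1.15,0,0,0,-3.9],[255,0.21,1.27,0,0,0,-4.4],[255,0.21,1.27,0,0,0,-4.4]]'; python3 - <<'E'
from h import *
st(); s=bot.state();d=np.array(s["position"])[:2]-[.545,-.2025];print(np.hypot(*d),np.degrees(np.arctan2(d[1],d[0])))
ax=np.array([.545,-.2025])
rows(255,[(*(ax+.110*np.array([np.cos(a),np.sin(a)])),.055,np.degrees(a)+90) for a in np.radians(np.arange(-122.5,-75,3.5))])
E
```

```text
time_s: 3.43
position: [0.4498, -0.2516, 0.0571]
orientation: [0.001, 0.971, 0.238, 0.001]
force: [1.5, -2.9, 1.3]
opening: 0.0159
grip_force: 8.0
time_s: 4.35
position: [0.4812, -0.289, 0.0571]
orientation: [-0.002, 0.891, 0.455, 0.001]
force: [1.4, 2.1, 5.5]
opening: 0.0159
grip_force: 8.0
t 4.35 p [ 0.4812 -0.289   0.0571] yaw -35.88 z [ 0.001  0.005 -1.   ] F [1.4 2.1 5.5] M [ 0.55 -0.25  0.03] open 0.0159 grip 8.0 j [ 0.28  0.71  0.35  1.85 -0.4   0.65  0.25]
0.10749380147409429 -126.4321593184506
[[255, -0.06, 0.19, 0.05, -0.02, -0.04, -0.56], [255, -0.04, 0.36, 0.05, -0.02, -0.04, -1.15], [255, -0.02, 0.52, 0.05, -0.02, -0.04, -1.73], [255, 0.02, 0.69, 0.05, -0.01, -0.04, -2.31], [255, 0.06, 0.85, 0.05, -0.01, -0.04, -2.9], [255, 0.12, 1.01, 0.05, -0.01, -0.04, -3.48], [255, 0.18, 1.16, 0.05, -0.01, -0.04, -4.06], [255, 0.26, 1.31, 0.05, -0.01, -0.04, -4.65], [255, 0.34, 1.46, 0.05, -0.01, -0.04, -5.23], [255, 0.43, 1.6, 0.05, -0.01, -0.04, -5.81], [255, 0.53, 1.73, 0.05, -0.01, -0.05, -6.4], [255, 0.64, 1.86, 0.05, -0.0, -0.05, -6.98], [255, 0.76, 1.98, 0.05, -0.0, -0.05, -7.56], [255, 0.88, 2.1, 0.05, -0.0, -0.05, -8.15]]
```

```bash
python3 -m crank '[[255,-0.06,0.19,0,0,0,-0.6],[255,-0.04,0.36,0,0,0,-1.2],[255,-0.02,0.52,0,0,0,-1.7],[255,0.02,0.69,0,0,0,-2.3],[255,0.06,0.85,0,0,0,-2.9],[255,0.12,1.01,0,0,0,-3.5],[255,0.18,1.16,0,0,0,-4.1],[255,0.26,1.31,0,0,0,-4.6],[255,0.26,1.31,0,0,0,-4.6]]'; python3 - <<'E'
from h import *
st(); s=bot.state();d=np.array(s["position"])[:2]-[.545,-.2025];print(np.hypot(*d),np.degrees(np.arctan2(d[1],d[0])))
ax=np.array([.545,-.2025])
rows(255,[(*(ax+.110*np.array([np.cos(a),np.sin(a)])),.055,np.degrees(a)+90) for a in np.radians(np.arange(-97,-60,3))])
E
```

```text
time_s: 5.1
position: [0.5292, -0.3097, 0.0568]
orientation: [-0.003, 0.756, 0.655, 0.002]
force: [0.5, 4.9, 5.9]
opening: 0.016
grip_force: 8.0
t 5.1 p [ 0.5292 -0.3097  0.0568] yaw -8.23 z [-0.001  0.007 -1.   ] F [0.5 4.9 5.9] M [ 0.98 -0.12  0.02] open 0.016 grip 8.0 j [ 0.36  0.76  0.23  1.7  -0.25  0.72  0.57]
0.10836630107061347 -98.38287517458406
[[255, -0.04, 0.07, 0.04, -0.02, -0.06, -0.2], [255, -0.03, 0.21, 0.04, -0.02, -0.06, -0.7], [255, -0.02, 0.35, 0.04, -0.02, -0.06, -1.2], [255, 0.0, 0.5, 0.04, -0.01, -0.06, -1.7], [255, 0.03, 0.64, 0.04, -0.01, -0.07, -2.2], [255, 0.07, 0.78, 0.04, -0.01, -0.07, -2.7], [255, 0.11, 0.91, 0.04, -0.01, -0.07, -3.2], [255, 0.16, 1.05, 0.04, -0.01, -0.07, -3.7], [255, 0.22, 1.18, 0.04, -0.01, -0.07, -4.2], [255, 0.29, 1.31, 0.04, -0.0, -0.07, -4.7], [255, 0.36, 1.43, 0.04, -0.0, -0.07, -5.2], [255, 0.44, 1.55, 0.04, -0.0, -0.07, -5.7], [255, 0.52, 1.67, 0.04, 0.0, -0.07, -6.2]]
```

Go on in small steps, watching the tangential (x) force.

```bash
python3 -m crank '[[255,-0.04,0.1,0,0,0,-0.3],[255,-0.03,0.2,0,0,0,-0.7],[255,-0.02,0.3,0,0,0,-1],[255,-0.02,0.3,0,0,0,-1]]'; python3 -m crank '[[255,0,0.1,0,0,0,-0.3],[255,0,0.2,0,0,0,-0.7],[255,0,0.2,0,0,0,-0.7]]'; python3 - <<'E'
from h import *
st(); s=bot.state();d=np.array(s["position"])[:2]-[.545,-.2025];print(np.hypot(*d),np.degrees(np.arctan2(d[1],d[0])))
E
```

```text
time_s: 5.43
position: [0.5386, -0.3112, 0.0565]
orientation: [-0.005, 0.721, 0.693, 0.001]
force: [-2.9, 6.7, 8.5]
opening: 0.0157
grip_force: 8.0
time_s: 5.68
position: [0.5384, -0.3124, 0.0551]
orientation: [-0.012, 0.696, 0.718, -0.003]
force: [-12.1, 6.0, 10.1]
opening: 0.0163
grip_force: 8.0
t 5.6833 p [ 0.5384 -0.3124  0.0551] yaw 1.75 z [-0.021  0.012 -1.   ] F [-12.1   6.   10.1] M [ 1.2   2.76 -0.01] open 0.0163 grip 8.0 j [ 0.38  0.78  0.19  1.65 -0.19  0.76  0.69]
0.11006293339752686 -93.444744912045
```

```bash
python3 -m crank '[[90,0,0,0,0,0,0],[90,0,0,0,0,0,0],[90,0,0,0,0,0,0],[90,0,0,0,0,0,0],[90,0,0,-1,0,0,0],[90,0,0,-2,0,0,0],[90,0,0,-3,0,0,0],[90,0,0,-4.2,0,0,0],[90,0,0,-4.2,0,0,0],[90,0,0,-4.2,0,0,0]]'; python3 - <<'E'
from h import *
st(); rows(0,[(.5,.1,.22,40),(.4700,.2015,.2,77),(.47,.2015,.2,-103)])
E
```

```text
time_s: 6.52
position: [0.5504, -0.3184, 0.229]
orientation: [0.005, 0.696, 0.718, 0.001]
force: [-0.2, -0.8, -1.1]
opening: 0.0604
grip_force: 0.0
t 6.5167 p [ 0.5504 -0.3184  0.229 ] yaw 1.73 z [ 0.008 -0.005 -1.   ] F [-0.2 -0.8 -1.1] M [-0.07  0.07  0.1 ] open 0.0604 grip 0.0 j [ 0.35  0.59  0.24  1.47 -0.15  1.09  0.65]
[[0, 10.49, -0.95, 0.17, 0.06, 0.07, -6.38], [0, 13.06, -1.62, 0.65, 0.04, 0.09, -12.55], [0, 13.06, -1.62, 0.65, 0.1, -0.04, 17.45]]
```

The stop was reached with the post at about -93.4°, where the force rose to 12 N. Next I'll move over the rib.

```bash
python3 - <<'E'
from h import *
rows(90,[(.4705,.2025,.2,-13)])
E
python3 -m crank '[[90,13,-1.8,0.7,0,0,2.45],[90,13,-1.8,0.7,0,0,2.45],[90,13,-1.8,0.7,0,0,2.45],[90,13,-1.8,0.7,0,0,2.45],[90,13,-1.8,0.7,0,0,2.45],[90,13,-1.8,0.7,0,0,2.45],[90,13,-1.8,0.7,0,0,2.45],[90,13,-1.8,0.7,0,0,2.45],[90,13,-1.8,0.7,0,0,2.45],[90,13,-1.8,0.7,0,0,2.45],[90,13,-1.8,0.7,0,0,2.45],[90,13,-1.8,0.7,0,0,2.45]]'
python3 - <<'E'
from h import *
st(); rows(90,[(.4705,.2025,.2,-13)])
cs={}
for n in("top","side"):
    c=bot.camera(n); np.savez(f"{n}1.npz",**c); cv2.imwrite(f"pics/{n}1.png",c["color"][...,::-1]); P=cloud(c);Z=P[...,2]
    w=(400,500,150,260) if n=="top" else (330,480,270,400)
    x0,x1,y0,y1=w
    for lab,lo,hi in(("lower",.045,.059),("core",.0595,.066),("tall",.07,.105)):
        k=np.zeros(Z.shape,np.uint8); k[y0:y1,x0:x1]=((Z>lo)&(Z<hi))[y0:y1,x0:x1]
        N,L,S,C=cv2.connectedComponentsWithStats(k)
        for i in range(1,N):
            if S[i,4]>=5:
                q=P[L==i]; r=cv2.minAreaRect((q[:,:2]*1000).astype(np.float32)); print(n,lab,S[i,4],C[i].round(1),np.median(q,0).round(4),q[:,2].max().round(3),np.round(r[0]),np.round(r[1]),round(r[2],1))
E
```

```text
[[90, 13.08, -1.61, 0.65, 0.08, 0.04, 2.45]]
time_s: 7.52
position: [0.4631, 0.1771, 0.1963]
orientation: [-0.0, 0.782, 0.623, -0.001]
force: [0.4, -0.1, -0.0]
opening: 0.06
grip_force: 0.0
t 7.5167 p [0.4631 0.1771 0.1963] yaw -12.97 z [-0.003 -0.001 -1.   ] F [ 0.4 -0.1 -0. ] M [-0.01  0.04  0.02] open 0.06 grip 0.0 j [-0.59  0.41  0.26  1.89 -0.14  0.85 -0.49]
[[90, 0.66, 0.04, -0.09, -0.02, 0.02, 0.0]]
top lower 5 [410.4 153.4] [ 0.7662 -0.0916  0.0519] 0.055 [767. -91.] [13.  2.] 52.2
top lower 569 [441.7 213.3] [ 0.5421 -0.1918  0.0529] 0.059 [ 546. -196.] [150.  70.] 86.7
top lower 8 [441.5 215.6] [ 0.534  -0.1932  0.0579] 0.059 [ 535. -193.] [ 9. 10.] 58.1
top lower 6 [473.3 215.7] [ 0.5365 -0.3076  0.0531] 0.057 [ 535. -309.] [13.  4.] 41.2
top core 122 [444.  212.5] [ 0.5476 -0.2014  0.0619] 0.066 [ 546. -200.] [61. 40.] 89.9
top core 5 [474.2 214.8] [ 0.537  -0.3081  0.0621] 0.064 [ 539. -308.] [11.  2.] 10.1
top tall 10 [412.6 151. ] [ 0.7689 -0.0938  0.0748] 0.079 [768. -94.] [13.  9.] 89.5
top tall 6 [432.  211.5] [ 0.5474 -0.154   0.0771] 0.084 [ 547. -154.] [5. 4.] 78
[... 270 characters left out ...]
side lower 39 [428.  388.8] [ 0.534  -0.3152  0.0525] 0.059 [ 535. -315.] [ 7. 15.] 42.8
side core 9 [388.  316.1] [ 0.5455 -0.1566  0.0607] 0.065 [ 546. -155.] [3. 9.] 32.1
side core 534 [399.8 334.3] [ 0.5447 -0.2032  0.0625] 0.066 [ 545. -201.] [61. 40.] 86.3
side core 11 [411.5 356.2] [ 0.5376 -0.2528  0.0631] 0.065 [ 540. -253.] [ 3. 11.] 48.3
side core 16 [428.8 385.9] [ 0.5335 -0.3155  0.0624] 0.066 [ 535. -315.] [ 6. 13.] 36.6
side tall 26 [389.1 311.1] [ 0.5468 -0.1559  0.0778] 0.085 [ 548. -155.] [6. 8.] 68.1
side tall 52 [412.9 350.5] [ 0.5408 -0.2513  0.0781] 0.086 [ 542. -249.] [12. 12.] 70.4
side tall 131 [431.7 376.9] [ 0.5362 -0.3132  0.0934] 0.099 [ 539. -312.] [15. 14.] 9.1
```

```bash
python3 -m crank '[[90,0.66,0.04,0,0,0,0],[90,0.66,0.04,0,0,0,0],[90,0.66,0.04,0,0,0,0],[90,0.66,0.04,0,0,0,0],[90,0.66,0.04,1,0,0,0],[90,0.66,0.04,2,0,0,0],[90,0.66,0.04,3,0,0,0],[90,0.66,0.04,3.6,0,0,0],[90,0.66,0.04,3.6,0,0,0],[90,0.66,0.04,3.6,0,0,0]]'; python3 - <<'E'
from h import *
st(); rows(90,[(.4705,.2028,.0215,-13)])
E
```

```text
time_s: 8.45
position: [0.4717, 0.1988, 0.0533]
orientation: [-0.0, 0.783, 0.622, -0.002]
force: [0.9, 0.2, -0.1]
opening: 0.0598
grip_force: 0.0
t 8.45 p [0.4717 0.1988 0.0533] yaw -13.11 z [-0.003 -0.002 -1.   ] F [ 0.9  0.2 -0.1] M [-0.11  0.08  0.  ] open 0.0598 grip 0.0 j [-0.56  0.65  0.18  1.99 -0.22  0.52 -0.45]
[[90, 0.09, -0.05, 0.8, -0.02, 0.03, -0.02]]
```

```bash
python3 -m crank '[[90,0.09,-0.05,0.4,0,0,0],[90,0.09,-0.05,0.7,0,0,0],[90,0.09,-0.05,0.78,0,0,0],[90,0.09,-0.05,0.78,0,0,0],[255,0.09,-0.05,0.78,0,0,0],[255,0.09,-0.05,0.78,0,0,0],[255,0.09,-0.05,0.78,0,0,0],[255,0.09,-0.05,0.78,0,0,0],[255,0.09,-0.05,0.78,0,0,0],[255,0.09,-0.05,0.78,0,0,0],[255,0.09,-0.05,0.78,0,0,0],[255,0.09,-0.05,0.78,0,0,0]]' 50; python3 - <<'E'
from h import *
st()
E
```

```text
time_s: 9.45
position: [0.4712, 0.2047, 0.0229]
orientation: [-0.0, 0.782, 0.623, -0.0]
force: [0.1, 0.5, 1.5]
opening: 0.0196
grip_force: 50.0
t 9.45 p [0.4712 0.2047 0.0229] yaw -12.97 z [-0. -0. -1.] F [0.1 0.5 1.5] M [-0.03  0.18 -0.01] open 0.0196 grip 50.0 j [-0.56  0.7   0.16  2.   -0.24  0.45 -0.45]
```

```bash
python3 -m crank '[[255,0,0,-0.5,0,0,0],[255,0,0,-1.2,0,0,0],[255,0,0,-2,0,0,0],[255,0,0,-3,0,0,0],[255,0,0,-4,0,0,0],[255,0,0,-4.4,0,0,0],[255,0,0,-4.4,0,0,0],[255,0,0,-4.4,0,0,0]]'; python3 - <<'E'
from h import *
st(); rows(255,[(.5,.0,.2,-8),(.5445,-.2025,.18,-3.5)])
E
```

```text
time_s: 10.12
position: [0.4706, 0.2046, 0.1986]
orientation: [-0.0, 0.782, 0.623, -0.0]
force: [-0.7, -0.2, -2.6]
opening: 0.0201
grip_force: 50.0
t 10.1167 p [0.4706 0.2046 0.1986] yaw -12.97 z [-0.  0. -1.] F [-0.7 -0.2 -2.6] M [-0.1   0.09  0.02] open 0.0201 grip 50.0 j [-0.64  0.44  0.27  1.85 -0.15  0.88 -0.53]
[[255, -4.82, 1.86, -0.04, -0.0, -0.0, -0.83], [255, -9.5, 4.08, 0.46, -0.0, -0.0, -1.58]]
```

```bash
python3 -m crank '[[255,-0.7,0.3,0,0,0,-0.1],[255,-1.5,0.6,0,0,0,-0.2],[255,-2.3,0.9,0,0,0,-0.4],[255,-3.1,1.2,0,0,0,-0.5],[255,-3.9,1.55,0,0,0,-0.7],[255,-4.8,1.9,0,0,0,-0.8],[255,-5.6,2.3,0.1,0,0,-0.9],[255,-6.5,2.7,0.2,0,0,-1.1],[255,-7.5,3.2,0.3,0,0,-1.3],[255,-8.5,3.7,0.4,0,0,-1.5],[255,-9.5,4.1,0.46,0,0,-1.6],[255,-9.5,4.1,0.46,0,0,-1.6]]';python3 -m crank '[[255,0,0,0,0,0,0],[255,0,0,0,0,0,0],[255,0,0,0,0,0,0]]'; python3 - <<'E'
from h import *
st(); rows(255,[(.5445,-.2025,.18,-3.5)])
for n in("top","side"):
    c=bot.camera(n); np.savez(f"{n}2.npz",**c)
    P=cloud(c);Z=P[...,2]; h=bot.state()["position"][2]-.002
    m=(abs(Z-h)<.012)&(abs(P[...,0]-.545)<.12)&(abs(P[...,1]+.2)<.13)
    q=P[m]; r=cv2.minAreaRect((q[:,:2]*1000).astype(np.float32)); print(n,m.sum(),np.median(q[:,2]),r)
    x=c["color"][...,::-1]; s=x[150:270,380:540] if n=="top" else x[230:400,300:520]
    cv2.imwrite(f"pics/{n}2.png",cv2.resize(s,None,fx=3,fy=3,interpolation=3))
E
```

```text
time_s: 11.12
position: [0.5427, -0.2125, 0.1768]
orientation: [0.0, 0.731, 0.682, -0.004]
force: [-0.6, -2.2, -1.6]
opening: 0.0198
grip_force: 50.0
time_s: 11.37
position: [0.5447, -0.1998, 0.1784]
orientation: [-0.002, 0.727, 0.687, -0.0]
force: [0.3, -0.6, -1.5]
opening: 0.0195
grip_force: 50.0
t 11.3667 p [ 0.5447 -0.1998  0.1784] yaw -3.25 z [-0.004  0.003 -1.   ] F [ 0.3 -0.6 -1.5] M [0.02 0.03 0.03] open 0.0195 grip 50.0 j [ 0.16  0.56  0.24  1.69 -0.16  0.92  0.41]
[[255, -0.07, -0.0, -0.04, -0.04, -0.03, 0.04]]
top 462 0.17258090213023092 ((544.8954467773438, -193.23934936523438), (145.9151611328125, 70.15555572509766), 86.67931365966797)
side 1576 0.17440407454055806 ((545.9028930664062, -195.7686767578125), (140.94073486328125, 71.54753112792969), 86.98625183105469)
```

View pics/top2.png

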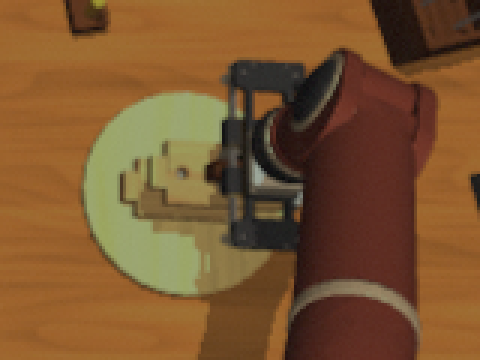

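View pics/side2.png

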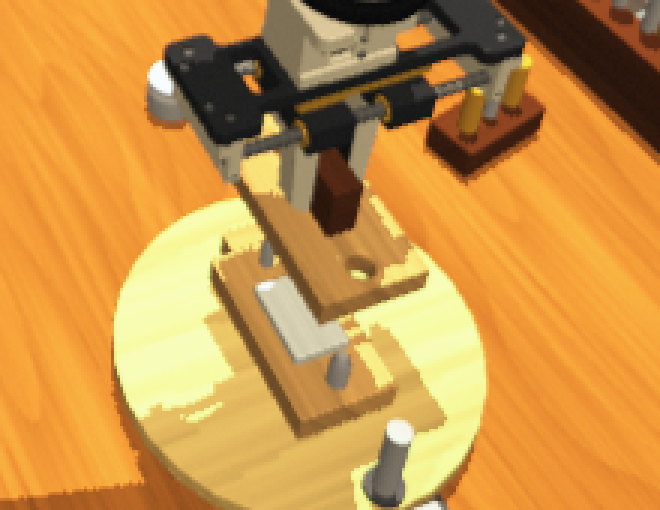

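The side picture shows the big hole at full-image pixel (420,319) and the thick dowel below it. The top picture shows the small hole at (440,208). I'll cast both onto the plate's top face.

```bash
python3 - <<'E'
from h import *
t=np.array(bot.state()["position"]); zt=t[2]-.0049
for n,u,v in(("side",420.3,319),("top",440.3,207.7)):
    c=dict(np.load(n+"2.npz")); p=ray(c,u,v,zt); print(n,p.round(4),(p-t)[:2].round(4),np.hypot(*(p-t)[:2]).round(4), c["range_z"][int(v)-4:int(v)+6,int(u)-5:int(u)+7].round(3) if n=="side" else "")
# plate ends/edges from the side view, in tool axes
for n in("side","top"):
    c=dict(np.load(n+"2.npz")); P=cloud(c); m=(abs(P[...,2]-zt)<.008)&(abs(P[...,0]-.545)<.1)&(abs(P[...,1]+.2)<.1)
    q=P[m][:,:2]-t[:2]; a=np.radians(-93.3); ex=np.array([np.cos(a),np.sin(a)]); ey=np.array([-ex[1],ex[0]])
    X,Y=q@ex*1000,q@ey*1000; print(n,"X",np.percentile(X,[0,1,99,100]).round(1),"Y",np.percentile(Y,[0,1,99,100]).round(1))
    g=P[...,2]; 
# gripped dowels again, same camera, ray on z=.083
    c0=dict(np.load(n+"1.npz")); Z=cloud(c0)
    for lab,xy in(("small",(.547,-.155)),("big",(.5405,-.251))):
        k=(np.hypot(Z[...,0]-xy[0],Z[...,1]-xy[1])<.012)&(Z[...,2]>.079)&(Z[...,2]<.09); v,u=np.nonzero(k)
        print(n,lab,k.sum(),u.mean().round(1),v.mean().round(1),ray(c0,u.mean(),v.mean(),.082).round(4))
E
```

```text
side [ 0.542  -0.2512  0.1746] [-0.0035 -0.0515] 0.0516 [[0.726 0.725 0.729 0.731 0.729 0.729 0.728 0.726 0.725 0.725 0.724 0.728]
 [0.724 0.73  0.732 0.73  0.73  0.728 0.731 0.728 0.727 0.722 0.723 0.723]
 [0.724 0.733 0.731 0.733 0.732 0.733 0.731 0.73  0.726 0.723 0.72  0.721]
 [0.728 0.734 0.733 0.735 0.736 0.737 0.736 0.732 0.729 0.722 0.72  0.72 ]
 [0.719 0.734 0.737 0.737 0.735 0.734 0.734 0.732 0.727 0.725 0.72  0.72 ]
 [0.717 0.738 0.886 0.886 0.886 0.738 0.735 0.732 0.728 0.722 0.719 0.717]
 [0.714 0.716 0.717 0.883 0.885 0.883 0.884 0.734 0.731 0.717 0.715 0.713]
 [0.712 0.713 0.715 0.714 0.716 0.882 0.883 0.714 0.713 0.713 0.711 0.713]
 [0.712 0.713 0.712 0.711 0.712 0.713 0.711 0.711 0.71  0.712 0.712 0.712]
 [0.71  0.709 0.71  0.709 0.71  0.709 0.712 0.711 0.71  0.708 0.709 0.709]]
top [ 0.5461 -0.1533  0.1746] [0.0007 0.0465] 0.0465 
side X [-74.5 -65.3  65.9  66.6] Y [-35.6 -35.   34.6  36. ]
side small 9 389.0 309.3 [ 0.5473 -0.1541  0.082 ]
side big 20 413.4 348.6 [ 0.5424 -0.25    0.082 ]
top X [-79.4 -78.1  59.8  66.5] Y [-36.  -35.8  33.6  34.2]
top small 3 432.7 211.3 [ 0.5472 -0.1551  0.082 ]
top big 4 460.0 213.0 [ 0.5415 -0.2508  0.082 ]
```

```bash
python3 -m crank '[[255,0,0,0.6,0,0,0],[255,0,0,1.2,0,0,0],[255,0,0,1.6,0,0,0],[255,0,0,1.6,0,0,0],[255,0,0,1.6,0,0,0],[255,0,0,1.6,0,0,0]]'; python3 - <<'E'
from h import *
st(); rows(255,[(.5447,-.2008,.110,-3.3)])
E
```

```text
time_s: 11.97
position: [0.5467, -0.202, 0.1176]
orientation: [0.001, 0.727, 0.686, 0.001]
force: [0.8, -0.5, -2.9]
opening: 0.02
grip_force: 50.0
t 11.9667 p [ 0.5467 -0.202   0.1176] yaw -3.3 z [ 0.002 -0.001 -1.   ] F [ 0.8 -0.5 -2.9] M [-0.09  0.06 -0.01] open 0.02 grip 50.0 j [ 0.18  0.63  0.22  1.75 -0.19  0.78  0.43]
[[255, 0.03, -0.05, 0.19, 0.02, 0.0, 0.0]]
```

```bash
python3 -m crank '[[255,0.03,-0.05,0.1,0,0,0],[255,0.03,-0.05,0.18,0,0,0],[255,0.03,-0.05,0.18,0,0,0],[255,0.03,-0.05,0.18,0,0,0],[255,0.03,-0.05,0.18,0,0,0]]'; python3 - <<'E'
from h import *
st(); rows(255,[(.5447,-.2008,.103,-3.3)])
c=bot.camera("side"); np.savez("side3.npz",**c)
cv2.imwrite("pics/side3.png",cv2.resize(c["color"][270:400,330:490,::-1],None,fx=4,fy=4,interpolation=3))
st()
E
```

```text
time_s: 12.38
position: [0.5439, -0.2012, 0.1095]
orientation: [0.0, 0.728, 0.686, 0.0]
force: [0.1, -0.1, -1.7]
opening: 0.0197
grip_force: 50.0
t 12.3833 p [ 0.5439 -0.2012  0.1095] yaw -3.38 z [ 0. -0. -1.] F [ 0.1 -0.1 -1.7] M [-0.07  0.1  -0.01] open 0.0197 grip 50.0 j [ 0.18  0.64  0.22  1.76 -0.19  0.76  0.44]
[[255, 0.01, 0.02, 0.16, 0.0, 0.0, -0.01]]
t 12.4333 p [ 0.5439 -0.2013  0.1095] yaw -3.38 z [ 0. -0. -1.] F [ 0.2  0.2 -1. ] M [-0.06  0.    0.05] open 0.0198 grip 50.0 j [ 0.18  0.64  0.22  1.76 -0.19  0.76  0.44]
```

View pics/side3.png

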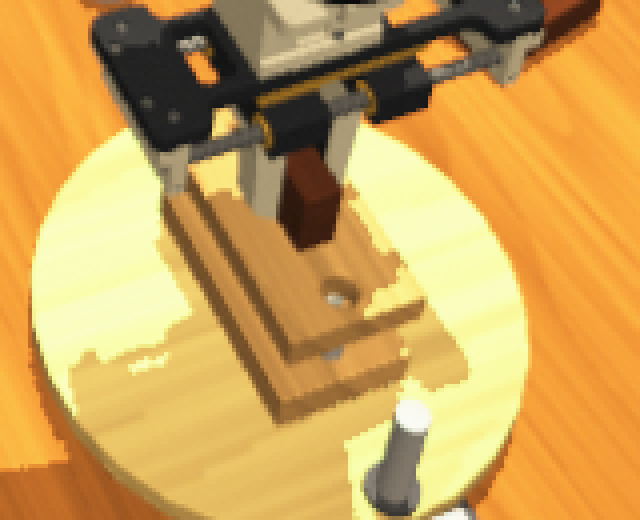

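The dowel top, near (414,345), is visible through the big hole, whose centre is near (415,343).

```bash
python3 - <<'E'
from h import *
c=dict(np.load("side3.npz")); g=c["color"].astype(int)
# hole = non-wood pixels in window on plate; dowel = grey
w=g[334:356,405:428]; sat=w.max(-1)-w.min(-1); br=w.sum(-1)
print(sat); print(br)
t=np.array(bot.state()["position"])
print(ray(c,415.2,343,.1046).round(4),ray(c,414.2,345,.083).round(4))
E
```

```text
[[131 124 121 120 121 124 131 137 141 140 134 132 133 139 139 137 134 132
  137 139 139 135 136]
 [133 128 122 118 120 121 127 135 140 141 136 134 132 136 139 137 136 132
  134 138 139 136 136]
 [134 131 123 120 119 120 123 129 135 138 138 135 132 134 135 138 136 135
  131 136 139 139 137]
 [132 132 129 123 119 121 120 123 134 140 142 139 134 131 133 137 137 136
  133 133 136 139 137]
 [132 134 133 127 121 118 121 123 125 134 137 142 138 131 130 135 137 136
  135 130 132 138 140]
 [130 133 133 131 123 115 111 106 104 106 113 125 133 131 129 132 136 137
  136 132 130 134 139]
 [132 130 133 132 128 110  94  89  89  91  91  98 108 118 123 130 134 136
  136 133 132 130 137]
 [130 131 131 133 127 106  93  91  89  88  86  88  90  96 119 125 130 136
  136 135 132 129 130]
 [131 133 131 132 124 104  98  97  92  87  84  83  86  83 103 118 129 133
  136 125 123 127 122]
 [130 133 132 132 128 111 100  81  76  81  82  80  77  75  90 112 129 130
  128 110 109 115 119]
 [130 131 132 132 131 122  83  51  47  45  53  82  75  68  91 122 133 130
  121 112 109 113 114]
 [131 130 132 130 130 129 105  62
[... 2521 characters left out ...]
26 429 428 413 393 387 386 391 390 486 473
  422 345 318 308 309]
 [421 431 425 425 431 433 432 427 428 431 424 404 365 356 330 313 305 321
  336 338 335 324 311]
 [411 430 431 423 425 433 435 424 426 400 398 355 321 304 291 284 280 293
  307 326 338 334 327]
 [398 417 434 430 425 429 422 398 364 340 335 319 311 301 291 280 281 286
  292 304 358 376 406]
 [383 403 427 434 403 364 353 345 323 314 312 316 315 313 304 295 283 310
  347 402 424 432 444]
 [386 366 379 369 346 319 313 315 317 322 317 312 303 310 316 356 381 426
  442 464 459 449 446]
 [331 308 306 304 313 316 317 316 314 313 321 321 355 362 418 441 456 470
  472 473 463 452 447]]
[ 0.5412 -0.2525  0.1046] [ 0.5475 -0.2446  0.083 ]
```

```bash
python3 - <<'E'
from h import *
c1=dict(np.load("side1.npz"));c3=dict(np.load("side3.npz"));c2=dict(np.load("side2.npz"))
for c in(c1,c2,c3):
    P=cloud(c); m=(np.hypot(P[...,0]-.538,P[...,1]+.3125)<.02)&(P[...,2]>.06)&(P[...,2]<.11); v,u=np.nonzero(m); print(u.mean(),v.mean(),v.min(),m.sum(),np.median(P[m],0).round(4))
def proj(c,p):
    q=Rq(c["orientation"]).inv().apply(np.array(p)-c["position"]); K=c["mtx"]; return (K[0,0]*q[0]/-q[2]+K[0,2]).round(1),(-K[1,1]*q[1]/-q[2]+K[1,2]).round(1)
print("dowel top expected",proj(c1,(.5419,-.2504,.083)))
a=[cv2.resize(c["color"][325:375,390:440,::-1],(400,400),interpolation=0) for c in(c1,c3)]
cv2.imwrite("pics/cmp.png",np.hstack(a))
E
```

```text
431.3018867924528 378.3836477987421 369 159 [ 0.5356 -0.3141  0.0885]
431.30864197530866 378.4567901234568 369 162 [ 0.5357 -0.3137  0.0886]
431.27672955974845 378.44025157232704 369 159 [ 0.5354 -0.3141  0.0881]
dowel top expected (np.float64(413.4), np.float64(348.6))
```

View pics/cmp.png

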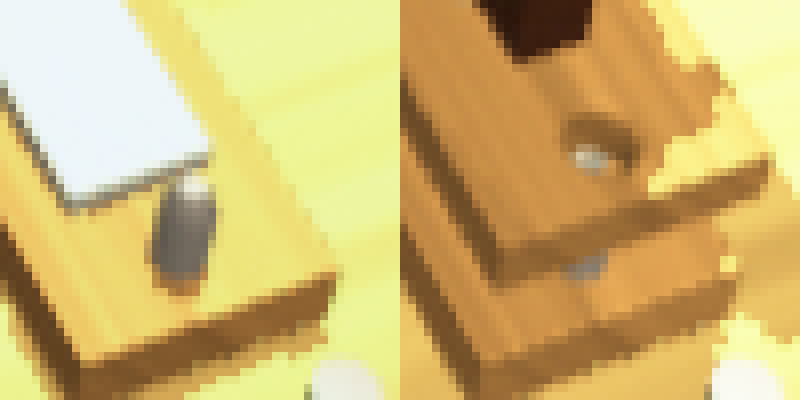

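What shows through the hole is the shaded corner of the core, not the dowel. The dowel top is at (413.5,348.5). I'll compare it with the hole centre on the plate's top face.

```bash
python3 - <<'E'
from h import *
c=dict(np.load("side3.npz")); g=c["color"].astype(int); t=np.array(bot.state()["position"])
print("hole",ray(c,414.6,342.7,.1046).round(4),"dowel",ray(c,413.5,348.5,.083).round(4))
P=cloud(c); m=(abs(P[...,2]-.1046)<.006)&(abs(P[...,0]-.545)<.1)&(abs(P[...,1]+.2)<.1)
q=P[m][:,:2]-t[:2]; a=np.radians(-93.38); ex=np.array([np.cos(a),np.sin(a)]); ey=np.array([-ex[1],ex[0]])
X,Y=q@ex*1000,q@ey*1000; print(t,"X",np.percentile(X,[0,1,99,99.5,100]).round(1),"Y",np.percentile(Y,[0,1,99,100]).round(1))
ex2=ex; c1=dict(np.load("side1.npz")); P=cloud(c1); m=(abs(P[...,2]-.054)<.004)&(abs(P[...,0]-.545)<.1)&(abs(P[...,1]+.2)<.1)
q=P[m][:,:2]-t[:2]; X,Y=q@ex*1000,q@ey*1000; print("lower X",np.percentile(X,[0,1,99,99.5,100]).round(1),"Y",np.percentile(Y,[0,1,99,100]).round(1))
E
```

```text
hole [ 0.5405 -0.2515  0.1046] dowel [ 0.5421 -0.2503  0.083 ]
[ 0.54387253 -0.20126106  0.10948067] X [-63.6 -56.6  65.9  66.   66.7] Y [-35.2 -34.6  35.4  36.6]
lower X [-82.6 -79.8  64.5  64.6  65.4] Y [-33.6 -33.2  36.1  37.8]
```

```bash
python3 -m crank '[[255,0.03,0.035,0,0,0,0],[255,0.03,0.035,0.08,0,0,0],[255,0.03,0.035,0.16,0,0,0],[255,0.03,0.035,0.22,0,0,0],[255,0.03,0.035,0.3,0,0,0],[255,0.03,0.035,0.3,0,0,0],[255,0.03,0.035,0.3,0,0,0]]'; python3 - <<'E'
from h import *
st()
E
```

```text
time_s: 13.02
position: [0.5449, -0.1999, 0.0968]
orientation: [-0.0, 0.728, 0.686, -0.0]
force: [-0.0, 0.4, -1.8]
opening: 0.0196
grip_force: 50.0
t 13.0167 p [ 0.5449 -0.1999  0.0968] yaw -3.38 z [-0.001  0.    -1.   ] F [-0.   0.4 -1.8] M [-0.1   0.09 -0.01] open 0.0196 grip 50.0 j [ 0.18  0.66  0.21  1.77 -0.2   0.73  0.44]
```

```bash
python3 -m crank '[[255,0,0,0.08,0,0,0],[255,0,0,0.16,0,0,0],[255,0,0,0.24,0,0,0],[255,0,0,0.24,0,0,0],[255,0,0,0.24,0,0,0]]'; python3 - <<'E'
from h import *
st()
E
```

```text
time_s: 13.43
position: [0.5449, -0.1999, 0.0873]
orientation: [-0.0, 0.728, 0.686, -0.0]
force: [0.4, 0.5, -2.1]
opening: 0.0197
grip_force: 50.0
t 13.4333 p [ 0.5449 -0.1999  0.0873] yaw -3.38 z [-0.001  0.    -1.   ] F [ 0.4  0.5 -2.1] M [-0.04  0.09  0.01] open 0.0197 grip 50.0 j [ 0.18  0.67  0.21  1.78 -0.2   0.71  0.44]
```

Straight onto the dowels with no side load. Next I press against the core with full grip.

```bash
python3 -m crank '[[255,0,0,0.05,0,0,0],[255,0,0,0.1,0,0,0],[255,0,0,0.15,0,0,0],[255,0,0,0.2,0,0,0],[255,0,0,0.25,0,0,0],[255,0,0,0.25,0,0,0],[255,0,0,0.25,0,0,0],[255,0,0,0.25,0,0,0]]' 60; python3 - <<'E'
from h import *
st()
E
```

```text
time_s: 14.1
position: [0.5455, -0.2002, 0.0793]
orientation: [0.0, 0.728, 0.686, 0.0]
force: [-2.0, 1.4, 8.5]
opening: 0.0195
grip_force: 60.0
t 14.1 p [ 0.5455 -0.2002  0.0793] yaw -3.38 z [ 0.001 -0.    -1.   ] F [-2.   1.4  8.5] M [0.22 0.72 0.02] open 0.0195 grip 60.0 j [ 0.19  0.68  0.21  1.78 -0.2   0.7   0.44]
```

```bash
python3 -m crank '[[255,0,0,0.04,0,0,0],[255,0,0,0.08,0,0,0],[255,0,0,0.12,0,0,0],[255,0,0,0.15,0,0,0],[255,0,0,0.15,0,0,0],[255,0,0,0.15,0,0,0],[255,0,0,0.15,0,0,0]]'; python3 - <<'E'
from h import *
st()
E
```

```text
time_s: 14.68
position: [0.5456, -0.2002, 0.0768]
orientation: [0.001, 0.728, 0.686, 0.001]
force: [-8.2, 3.8, 27.6]
opening: 0.0197
grip_force: 60.0
t 14.6833 p [ 0.5456 -0.2002  0.0768] yaw -3.37 z [ 0.002  0.    -1.   ] F [-8.2  3.8 27.6] M [ 0.62  2.13 -0.01] open 0.0197 grip 60.0 j [ 0.19  0.69  0.2   1.78 -0.21  0.69  0.45]
```

```bash
python3 - <<'E'
from h import *
c=bot.camera("side"); P=cloud(c); c1=dict(np.load("side3.npz")); P1=cloud(c1)
for Q in(P1,P):
    m=(np.hypot(Q[...,0]-.538,Q[...,1]+.3125)<.02)&(Q[...,2]>.06)&(Q[...,2]<.11); v,u=np.nonzero(m); print(u.mean(),v.mean(),np.median(Q[m],0).round(4))
m=(abs(P[...,0]-.541)<.03)&(abs(P[...,1]+.255)<.012)&(P[...,2]>.06); print("plate top z",np.median(P[m][:,2]))
cv2.imwrite("pics/side4.png",cv2.resize(c["color"][270:400,330:490,::-1],None,fx=4,fy=4,interpolation=3)); st()
E
```

```text
431.27672955974845 378.44025157232704 [ 0.5354 -0.3141  0.0881]
431.2317073170732 378.5487804878049 [ 0.5356 -0.3142  0.0887]
plate top z 0.3830340313572282
t 14.7333 p [ 0.5456 -0.2002  0.0769] yaw -3.37 z [ 0.002  0.    -1.   ] F [-6.8  4.4 28.7] M [0.67 2.13 0.01] open 0.0198 grip 60.0 j [ 0.19  0.69  0.2   1.78 -0.21  0.69  0.45]
```

View pics/side4.png

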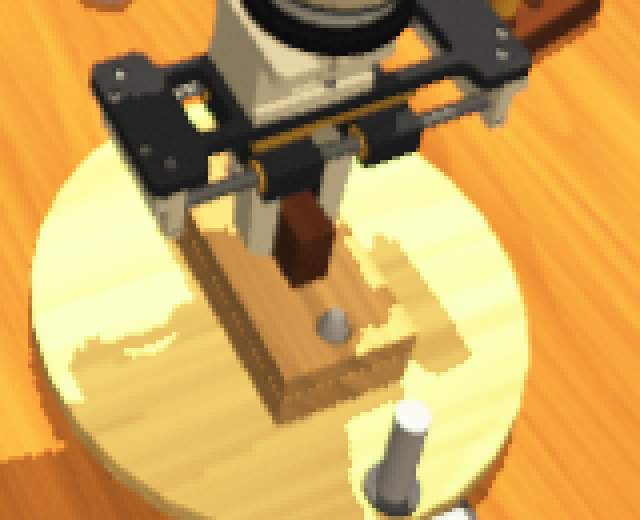

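The halves are flush, the thick dowel stands through the hole at crop pixel (335,325), and the post has not moved. I'll hand in while still pressing with about 28 N.

```bash
python3 -c "
from station import bot
print(bot.sign_off())"
```

```text
the job is handed in; nothing more can be done
None
```

I handed the job in with the turntable at its stop and the long top half seated on both dowels, shut face to face and still pressed down at about 28 N; the sign-off returned no verdict.

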